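# Open the gilding-paint pot

### The arm

A 6-joint arm with a two-finger parallel gripper is mounted at the origin on the work surface. World frame = base frame: x ahead of the robot, y to its left, z up, the work surface at z = 0. Lengths are in m, angles in rad, forces in N, time in s.
With the tool pointing down it reaches from about 0.325 to 1 m from the base axis. Payload 5.1 kg.
Tool frame: the origin (TCP) lies between the finger pads; the fingertips stand r.tips_ahead ahead of it and the grasp point (between the pads) lies 2 mm behind it (r.tips_ahead is the distance from the TCP to the fingertips, in m); z points along the fingers, y is the line along which they close (so a half turn about z gives the same grasp; the last joint's range is limited). The gripper opens to 85 mm and grips with 20 to 120 N. Pads are 22 mm wide; open, the fingers measure 114 mm over their backs; the gripper's body (76 mm by 85 mm) begins 54 mm behind the grasp point. The pads swing forward as they close: fully open they stand 13 mm farther back than shut.
Start: joints at [-1.405, 0.124, 1.65, -0, 1.367, -0.083], TCP at [0.16, -0.63, 0.248] pointing down, gripper open.
Joint ranges: [-2.61, 2.61], [-1.02, 2.33], [0.03, 2.71], [-1.35, 4.49], [0.32, 2.68], [-2.91, 2.91]. Speed limits (rad/s): [2.57, 2.57, 3.14, 3.14, 3.14, 3.14].

### API

Orientations are given as a unit quaternion [w, x, y, z].
In Python, from workcell import r gives the robot as it stands.
- The arm moves only by the tool carry_out, never from a script. Its argument "moves" is a list of rows, each an object with "linear": the shift along the tool's x, y, z in m, a list of three; "twist": the turn, a rotation vector about the tool's x, y, z in rad, a list of three; "grip": the finger opening in m, from 0 to 0.0854. In form: [{"linear": [tx, ty, tz], "twist": [ax, ay, az], "grip": grip}, ...]. A call has 1 to 12 rows; each row is the pose to reach, as a shift and turn from the pose commanded when the call began, along the tool's axes at that moment; what a row does not reach only later rows make up. A row lasts 1/10 s, in which the tool goes at most 50 mm and 8.59 degrees, less where a joint would pass 70% of its speed; a pose out of reach is approached as far as the arm can. A call with a gripper value outside its range is refused whole. The fingers move at their own pace and stop on an object; the grip force is fixed at half the most. Time passes only in rows, so rows that repeat a pose let the fingers close. It gives the time, the measured TCP pose, the force, the opening and the grip force at its end, in the units of the state.
- r.state(): the state, without advancing time (a new reading comes with each control period).
- r.capture(name): name is "scene" or "top" or "wrist"; returns the picture (384x512x3 uint8, red, green, blue); there is no depth.
- r.calibration(name): a dict with "fx", "fy", "cx", "cy" (pixels), "R" (3x3) and "t" (3): a world point X has camera coordinates R X + t; the wrist camera has in their place "T_tool_cam" (4x4, takes a point from camera to tool coordinates, whose origin is the TCP and whose axes are the flange's). Camera axes: x right, y down, z forward; pixel columns grow to the right and rows downward; lengths in m; the calibration is good to about 2 mm. The wrist camera is an equidistant fisheye: a pixel r from the principal point sees the ray r / f radians off the axis. A picture is of the moment at which its call begins: read the wrist's pose just before it. calibration takes no time and is no camera call.
- r.job_done(): hands the job in; it is judged then, once.
Trained networks look in the newest picture that a camera, given by its name, has taken for a name from the list of things; names that differ only in an ending like _2 or _b are one class to them, and where a whole thing is asked for, a point or a joint stands for the part that bears it (a point fixed in the world has none). Each returns a list of dicts, best first, with "confidence" (0 to 1); they miss things now and then, are a little off and sometimes report something else, mostly with a low value. They report only what shows in the picture. A call takes as long as a camera call. They do not tell look-alikes from the thing itself.
- r.boxes_of(query, camera): "bbox" ([left, top, right, bottom] in pixels, round what is visible of it).
- r.spot_point(query, camera): "point" ([column, row] in pixels: a listed point, or the origin of a listed thing).
The state is a dict: "time": time; "joint_positions": joint angles; "joint_velocities": joint speeds; "joint_efforts": joint torques, N m; "tool_pos": TCP position; "tcp_rot": TCP orientation; "ft_force": force on the tool from outside, world axes, zero at the start; "ft_torque": the same for the moment, N m; "opening": finger opening in m; "gripper_force": force on a finger pad.
Only numpy, scipy, OpenCV 4.12 (cv2) and the standard library are available. Lean on these libraries where they do the work, as an engineer would, in place of code of your own. Each camera call takes 0.05 s, during which the arm holds its last target. There are 200 camera calls.

### The job

Open the paint pot that stands in the sloping stand: take its wooden lid by the bar handle, tip the lid's low side up so that the tongue on its high side slips out from under the metal keeper, without forcing it, and lift the lid off. Then set it down gently on the middle of the grid in the metal drip tray, whose height is adjustable and has to be felt for, flat and the right way up, let go, and leave everything else on the bench where it is.

Things in the scene. Friction and masses are not known exactly. Their poses are not given: they have to be found in the camera images.
- pot: Fixed plywood stand with a steel pot whose mouth leans 27 degrees to its low (-x) side, roughly towards the robot. Origin: on the bench plumb below the mouth's centre; z up, +x to the high side. Foot: x -40 to 130, y -75 to 75 mm. In this frame the mouth's normal is (-0.454, 0, 0.891), up the slope is (0.891, 0, 0.454).
- mouth (a point): Centre of the pot's mouth in the rim plane, 125 mm above the bench; axes as pot (not tilted). Pot: 104 mm outside, 96 mm inside diameter, 75 mm tall. The seated lid pivots on the high side of the rim, 52 mm up the slope from here, its tongue dipping freely outside the wall.
- keeper (a point): Point under the lip of the steel keeper bracket on the high side, 65 mm up the slope from the mouth's centre, 6 mm above the rim plane; axes as pot. The lip, 36 mm wide, covers 60 to 81 mm up the slope, underside 9 mm and top 14 mm above the rim plane, 3 mm over the seated tongue; its post is at 75 to 81 mm.
- lid_bar (a point): Centre of the straight bar handle on the loose wooden lid: 14 mm thick along x, 92 mm long along y, 16 mm high, on two 10 mm posts at y = +-36 mm, 13 mm gap below it. Axes are the lid's: z out of its top, x to its tongue; its z leans 27 degrees while it is on. 27 mm above the disc's underside, 43 mm above the plug's bottom.
- lid_tongue (a point): Middle of the top face of the lid's tongue, 65 mm from the lid's centre on its +x side. The tongue is 28 mm wide, 6 mm thick, reaches 70 mm from the centre and sits 10 mm under the keeper. To free it tip the lid's low side up 15 to 30 degrees about its high side, then draw the lid down the slope 15 mm or more before lifting.
- lid: The lid, about 0.16 kg; origin at the centre of its disc's underside, axes as lid_bar. Disc 112 mm across, 6 mm thick, lying on the rim; below it a tapering plug, 92 mm across at the top, 86 mm at its flat bottom, 16 mm deep, 2 mm loose all round in the mouth. Pulled straight up it catches under the keeper.
- tray: Fixed square aluminium drip tray, 200 x 200 mm outside, 12 mm high. Origin: centre of its underside, on the bench; z up. In its middle stands a level grid of five steel slats, 150 x 146 mm, on adjustable feet: the slats' top is 15 to 40 mm above the bench, different each time and not measured, so the lid's bar ends 58 to 83 mm above the bench. The grid stays put under 80 N.
- brush_jar: Glass jar of brushes, 60 mm across, 90 mm high (brushes to 170 mm); bystander. Origin: centre of its underside.
- varnish: Amber glass bottle, 54 mm across, 140 mm high; bystander. Origin: centre of its underside.
- jar_small: Low glass jar with a screw lid, 60 mm across, 60 mm high; bystander. Origin: centre of its underside.
- tin: Closed round steel tin with a knob, 112 mm across, 110 mm high; bystander. Origin: centre of its underside.
- mug: Blue mug, 80 mm across, 90 mm high; bystander. Origin: centre of its underside.
- brush1: Flat paint brush, 220 mm long, lying on the robot's left; bystander. Origin on its underside.
- brush2: Flat paint brush, 190 mm long, lying on the robot's right; bystander. Origin on its underside.
Mind the look-alikes: they are no part of the job. Leave any pink look-alike of the pot alone. Of the things like the lid, leave any that is red; of the rest the larger one is meant.

How it is judged:
On the way, in this order (a step that is already met when the one before it is completed fails the run):
1. the lid's low side is tipped up by about 8 degrees or more while the tongue is still at the keeper (angle between lid_bar's own z axis and vertical below 0.33 rad and distance between lid_tongue and keeper below 0.025 m), for 0.05 s.
2. the lid is off: clear of pot and keeper, held in the gripper (distance between lid and mouth above 0.06 m and contact force between lid and pot below 0.05 N and contact force between lid and the fingers above 1 N), for 0.2 s.
At the end, for the whole second after the job is handed in: The lid lies at rest on the drip tray's grid, its centre within 25 mm of the tray's centre, right way up and level within 3.4 degrees (horizontal distance between lid_bar and tray below 0.025 m and angle between lid_bar's own z axis and vertical below 0.06 rad and contact force between lid and tray above 0.3 N and linear speed of lid below 0.02 m/s and angular speed of lid below 0.1 rad/s); the robot touches nothing.
It fails at once if the lid is forced: it presses on the pot or the keeper with more than 60 N in all (contact force between lid and pot above 60 N).
It fails at once if the lid is dropped: away from the pot it falls free, touched by neither fingers nor tray, at more than 0.4 m/s (a drop of about 8 mm) (horizontal distance between lid and mouth above 0.1 m and linear speed of lid above 0.4 m/s and contact force between lid and the fingers below 0.05 N and contact force between lid and tray below 0.05 N).
It fails at once if the lid is pressed or slammed on the tray or its grid with more than 80 N in all (contact force between lid and tray above 80 N).
It fails at once if a bystander is moved by more than 20 mm (distance of any of brush_jar, varnish, jar_small, tin, mug, brush1, brush2 from where it was at the start of the episode above 0.02 m).
It also fails if it takes over 54 s, if anything falls off the work surface, if the arm or the gripper's body presses on something with over 40 N, if the wrist force passes 120 N, or if a joint passes its speed limit or range.

## Working session

There is one attempt and no reset: what is moved stays moved. The work goes in short steps, Python scripts to look and compute and a tool call to move; the robot and the scene stay as the last step left them, time stands still between calls to the robot, and variables do not carry over. Pictures are saved under pics/ and viewed, at most 10 in all, crops included, and the job is handed in when it is done.

Besides the shell and the picture viewer there is one more tool, called after "Request:" as name(argument=value, ...) on one line, values as JSON. carry_out: Moves the arm, as the interface text tells. Its arguments: {"type":"object","properties":{"moves":{"type":"array","items":{"type":"object","properties":{"linear":{"type":"array","items":{"type":"number"}},"twist":{"type":"array","items":{"type":"number"}},"grip":{"type":"number"}}}}},"required":["moves"]}

```bash
mkdir -p pics; ls
cat > h.py <<'E'
import numpy as np, cv2
from workcell import r
E
python3 - <<'E'
from h import *
s=r.state(); print(s['time'],s['tool_pos'],s['tcp_rot'],r.tips_ahead)
ims={}
for c in ('scene','top'):
    im=r.capture(c); cv2.imwrite(f'pics/{c}0.png',im[...,::-1])
    for q in ('mouth','keeper','lid_bar','lid_tongue','lid','tray','pot'):
        print(c,q,[(np.round(d['point'],1).tolist(),round(d['confidence'],2)) for d in r.spot_point(q,c)])
    k=r.calibration(c); print({a:np.round(b,4).tolist() for a,b in k.items()})
print(r.calibration('wrist'), r.state()['time'])
E
```

```text
pics
0.0 [ 0.15994049 -0.62942353  0.24705637] [-1.03988698e-03  9.92269794e-01  1.24095017e-01 -3.60035511e-05] 0.017
scene mouth [([301.4, 203.7], 0.79), ([309.7, 151.5], 0.67)]
scene keeper [([311.3, 151.8], 0.88), ([294.8, 209.3], 0.78), ([301.5, 205.2], 0.29)]
scene lid_bar [([300.2, 199.2], 0.76), ([351.3, 277.2], 0.75), ([392.8, 188.4], 0.6)]
scene lid_tongue [([296.8, 211.9], 0.71), ([409.5, 186.1], 0.66)]
scene lid [([398.1, 192.8], 0.85), ([352.6, 279.2], 0.8), ([301.0, 208.2], 0.58)]
scene tray [([188.6, 200.1], 0.75)]
scene pot [([307.4, 166.7], 0.81), ([297.2, 224.2], 0.7)]
{'fx': 460.4137, 'fy': 460.4137, 'cx': 255.0514, 'cy': 187.0346, 'R': [[-0.2778, 0.9606, -0.0017], [0.7608, 0.219, -0.6109], [-0.5865, -0.171, -0.7917]], 't': [0.0942, -0.309, 2.0551]}
top mouth [([213.4, 183.9], 0.73), ([213.4, 186.7], 0.65), ([213.8, 259.9], 0.64), ([210.8, 188.9], 0.53)]
top keeper [([216.3, 246.0], 0.83), ([217.0, 168.1], 0.7)]
top lid_bar [([131.9, 245.1], 0.73), ([212.9, 183.6], 0.68), ([161.6, 147.2], 0.54), ([263.8, 147.6], 0.48)]
top lid_tongue [([212.1, 170.7], 0.94), ([121.
[... 205 characters left out ...]
op pot [([214.1, 187.8], 0.84), ([219.8, 257.3], 0.73)]
{'fx': 349.2456, 'fy': 349.2456, 'cx': 259.7182, 'cy': 191.1477, 'R': [[0.0148, -0.9997, 0.0172], [-0.9914, -0.017, -0.13], [0.1303, -0.0152, -0.9914]], 't': [0.0315, 0.52, 1.4048]}
{'fx': 297.3186396354542, 'fy': 297.3186396354542, 'cx': 257.49742602027817, 'cy': 189.52781502290333, 'T_tool_cam': array([[ 5.44426793e-04, -9.63625993e-01, -2.67253903e-01,
         6.80795031e-02],
       [ 9.99999327e-01,  7.98503182e-04, -8.42015750e-04,
        -8.86289023e-04],
       [ 1.02479135e-03, -2.67253264e-01,  9.63625779e-01,
        -1.25137734e-01],
       [ 0.00000000e+00,  0.00000000e+00,  0.00000000e+00,
         1.00000000e+00]])} 0.8
```

View images.

Run:
```python
import cv2
a=cv2.imread('pics/top0.png');b=cv2.imread('pics/scene0.png')
cv2.imwrite('pics/top0z.png',cv2.resize(a[90:330,80:400],None,fx=2.5,fy=2.5,interpolation=cv2.INTER_CUBIC))
```

```text
(no output)
```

View pics/top0z.png

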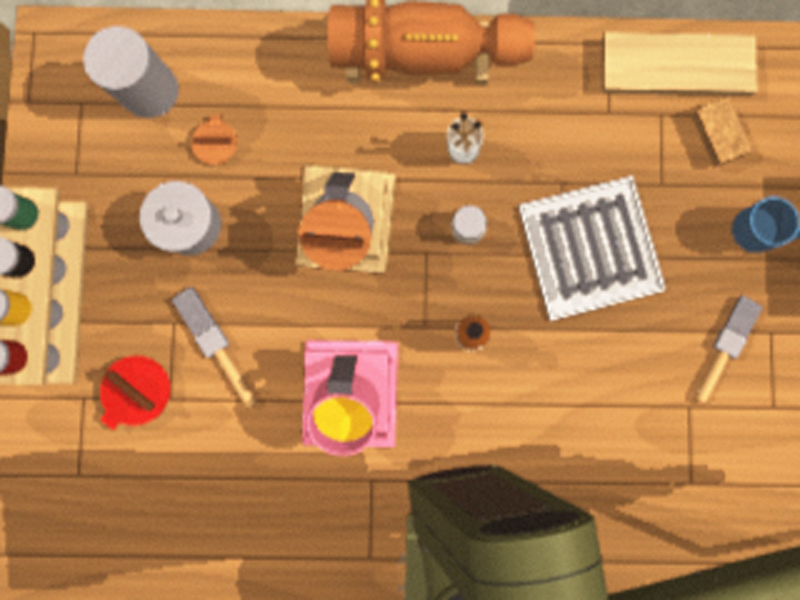

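View pics/scene0.png

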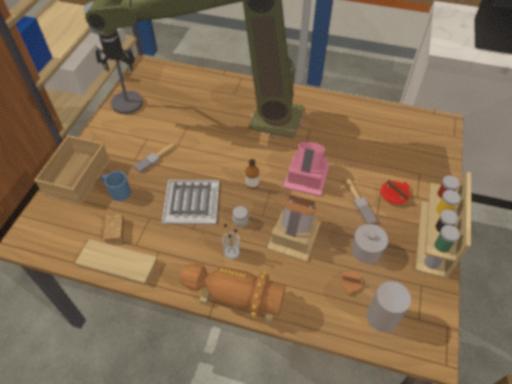

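```bash
cat > h.py <<'E'
import numpy as np, cv2
from scipy.optimize import least_squares
from scipy.spatial.transform import Rotation as Ro
from workcell import r
def proj(c,X):
    k=r.calibration(c); p=k['R']@np.asarray(X)+k['t']
    return np.array([k['fx']*p[0]/p[2]+k['cx'],k['fy']*p[1]/p[2]+k['cy']])
def wproj(X,s):
    k=r.calibration('wrist'); T=np.eye(4); q=s['tcp_rot']
    T[:3,:3]=Ro.from_quat([q[1],q[2],q[3],q[0]]).as_matrix(); T[:3,3]=s['tool_pos']
    p=np.linalg.inv(T@k['T_tool_cam'])@np.append(X,1)
    th=np.arctan2(np.hypot(p[0],p[1]),p[2]); d=p[:2]/np.hypot(p[0],p[1])
    return np.array([k['cx'],k['cy']])+k['fx']*th*d
n=np.array([-.454,0,.891]);u=np.array([.891,0,.454]);m=np.array([0,0,.125])
P={'mouth':m,'keeper':m+.065*u+.006*n,'lid_bar':m+.027*n,'lid_tongue':m+.065*u+.006*n,'lid':m,'pot':np.zeros(3)}
def pot(p,X): return Ro.from_euler('z',p[2]).apply(X)+[p[0],p[1],0]
E
python3 - <<'E'
from h import *
obs=[('scene','mouth',301.4,203.7),('scene','keeper',294.8,209.3),('scene','lid_bar',300.2,199.2),('scene','lid_tongue',296.8,211.9),('scene','lid',301,208.2),('scene','pot',297.2,224.2),
('top','mouth',213.4,184.9),('top','keeper',217,168.1),('top','lid_bar',212.9,183.6),('top','lid_tongue',212.1,170.7),('top','lid',213.1,184.6),('top','pot',214.1,187.8)]
f=lambda p:np.concatenate([proj(c,pot(p,P[q]))-[a,b] for c,q,a,b in obs])
s=least_squares(f,[.6,.1,0],loss='soft_l1'); print(s.x); print(np.round(s.fun if 0 else f(s.x).reshape(-1,2),1))
# foot/edges check points
for X in ([-.04,-.075,0],[-.04,.075,0],[.13,-.075,0],[.13,.075,0]):
    t=proj('top',pot(s.x,X)); print(t, (t-[80,90])*2.5, proj('scene',pot(s.x,X)))
g=lambda p:np.concatenate([proj('scene',[*p,0])-[188.6,200.1],proj('top',[*p,0])-[316.4,191.4]])
t=least_squares(g,[.6,-.2]); print('tray',t.x,g(t.x))
# tray corners from top picture (rim z=12mm)
C=np.array([[519,203],[632,177],[665,289],[552,320]])/2.5+[80,90]
k=r.calibration('top')
for c in C:
    d=k['R'].T@[(c[0]-k['cx'])/k['fx'],(c[1]-k['cy'])/k['fy'],1]; o=-k['R'].T@k['t']; print(o+d*(.012-o[2])/d[2])
E
```

```text
[ 0.52923421  0.22018452 -0.12637145]
[[-1.   2.1]
 [ 0.8  2.8]
 [ 2.  -0.1]
 [-1.2  0.2]
 [-0.6 -2.4]
 [ 0.7  1.1]
 [-0.  -0.1]
 [-2.3  1. ]
 [-0.7  3.4]
 [ 2.6 -1.6]
 [ 0.3  0.2]
 [ 2.7  1.4]]
[232.98960925 201.0372515 ] [382.47402311 277.59312874] [282.91090501 210.56059551]
[197.60197566 195.96698993] [294.00493915 264.91747482] [320.55404593 223.69915967]
[239.00796669 161.71669064] [397.51991672 179.29172659] [265.72859214 246.35789423]
[204.14988648 156.72791014] [310.37471621 166.81977536] [305.20218612 261.08019541]
tray [ 0.53045386 -0.20630711] [ 1.42053842 -0.2778576   1.40558343 -0.8137485 ]
[ 0.60915949 -0.07686543  0.012     ]
[ 0.65750958 -0.26881691  0.012     ]
[ 0.4675724  -0.32177267  0.012     ]
[ 0.41286815 -0.13257439  0.012     ]
```

```bash
cat >> h.py <<'E'
def rot(s): q=s['tcp_rot']; return Ro.from_quat([q[1],q[2],q[3],q[0]])
def down(a,tilt=0,yawpot=0):  # tool pointing down, tool x at yaw a
    R=np.column_stack([[np.cos(a),np.sin(a),0],[np.sin(a),-np.cos(a),0],[0,0,-1]]); return Ro.from_matrix(R)
def go(p,R):
    s=r.state(); R0=rot(s)
    print('linear',np.round(R0.inv().apply(np.asarray(p)-s['tool_pos']),4).tolist(),'twist',np.round((R0.inv()*R).as_rotvec(),4).tolist(),'t',s['time'])
E
python3 - <<'E'
from h import *
go([.42,-.2,.30],down(1.5))
E
```

```text
linear [0.3579, -0.3527, -0.0517] twist [0.0, 0.0, -1.2512] t 0.8
```

Request:
carry_out(moves=[{"linear": [0.358, -0.353, -0.052], "twist": [0, 0, -1.25], "grip": 0.045}, {"linear": [0.358, -0.353, -0.052], "twist": [0, 0, -1.25], "grip": 0.045}, {"linear": [0.358, -0.353, -0.052], "twist": [0, 0, -1.25], "grip": 0.045}, {"linear": [0.358, -0.353, -0.052], "twist": [0, 0, -1.25], "grip": 0.045}, {"linear": [0.358, -0.353, -0.052], "twist": [0, 0, -1.25], "grip": 0.045}, {"linear": [0.358, -0.353, -0.052], "twist": [0, 0, -1.25], "grip": 0.045}, {"linear": [0.358, -0.353, -0.052], "twist": [0, 0, -1.25], "grip": 0.045}, {"linear": [0.358, -0.353, -0.052], "twist": [0, 0, -1.25], "grip": 0.045}, {"linear": [0.358, -0.353, -0.052], "twist": [0, 0, -1.25], "grip": 0.045}, {"linear": [0.358, -0.353, -0.052], "twist": [0, 0, -1.25], "grip": 0.045}, {"linear": [0.358, -0.353, -0.052], "twist": [0, 0, -1.25], "grip": 0.045}, {"linear": [0.358, -0.353, -0.052], "twist": [0, 0, -1.25], "grip": 0.045}])

```text
time: 2.0
tool_pos: [0.4206, -0.1987, 0.3007]
tcp_rot: [0.0, 0.731, 0.682, -0.0]
ft_force: [0.6, 0.0, -0.3]
opening: 0.0451
gripper_force: 0.0
```

Run:
```python
from h import *
s=r.state(); print(s['tool_pos'],s['opening'],s['time'],s['ft_force'],s['joint_positions'])
im=r.capture('wrist'); cv2.imwrite('pics/w1.png',im[...,::-1])
for q in ('tray',): print(q,r.spot_point(q,'wrist'),r.boxes_of(q,'wrist'))
print(wproj([.53,-.206,0],s),wproj([.537,-.2,0.012],s))
go([.46,.21,.30],down(1.5))
```

```text
[ 0.42058783 -0.19874239  0.30067539] 0.04505806748384566 2.0 [ 0.58339581  0.0393117  -0.33486158] [-5.56676935e-01 -3.27878461e-01  1.98042610e+00 -4.28263020e-04
  1.48829665e+00 -4.87938795e-01]
tray [{'point': [336.1, 152.5], 'confidence': 0.6}] [{'bbox': [250.8, 70.3, 409.7, 234.4], 'confidence': 0.65}]
[331.44123179 157.17985291] [338.01960749 154.20864449]
linear [0.4126, 0.0102, -0.0] twist [-0.0007, 0.0002, -0.003] t 2.15
```

View pics/w1.png

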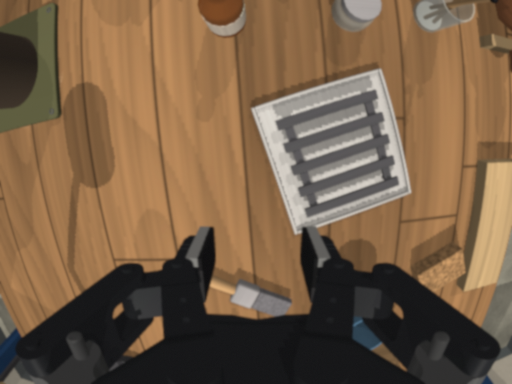

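The wrist picture shows the whole tray, corners about (252,107), (382,69), (411,193), (297,234), and the slats in its middle.

Request:
carry_out(moves=[{"linear": [0.413, 0.01, 0], "twist": [0, 0, 0], "grip": 0.045}, {"linear": [0.413, 0.01, 0], "twist": [0, 0, 0], "grip": 0.045}, {"linear": [0.413, 0.01, 0], "twist": [0, 0, 0], "grip": 0.045}, {"linear": [0.413, 0.01, 0], "twist": [0, 0, 0], "grip": 0.045}, {"linear": [0.413, 0.01, 0], "twist": [0, 0, 0], "grip": 0.045}, {"linear": [0.413, 0.01, 0], "twist": [0, 0, 0], "grip": 0.045}, {"linear": [0.413, 0.01, 0], "twist": [0, 0, 0], "grip": 0.045}, {"linear": [0.413, 0.01, 0], "twist": [0, 0, 0], "grip": 0.045}, {"linear": [0.413, 0.01, 0], "twist": [0, 0, 0], "grip": 0.045}, {"linear": [0.413, 0.01, 0], "twist": [0, 0, 0], "grip": 0.045}])

```text
time: 3.15
tool_pos: [0.4601, 0.2116, 0.2997]
tcp_rot: [-0.0, 0.732, 0.681, -0.001]
ft_force: [-0.5, -0.2, -1.0]
opening: 0.045
gripper_force: 0.0
```

Run:
```python
from h import *
s=r.state(); print(s['tool_pos'],s['tcp_rot'],s['time'])
np.save('s2.npy',np.r_[s['tool_pos'],s['tcp_rot']])
im=r.capture('wrist'); cv2.imwrite('pics/w2.png',im[...,::-1])
x=[.529,.220,-.08]
for q in P: print(q,[(np.round(d['point'],1).tolist(),round(d['confidence'],2)) for d in r.spot_point(q,'wrist')],wproj(pot(x,P[q]),s).round(1))
s1=dict(tool_pos=np.array([.42058783,-.19874239,.30067539]),tcp_rot=[0,.731,.682,0])
C=np.array([[252,107],[382,69],[411,193],[297,234]])
c=np.array([[1,1],[1,-1],[-1,-1],[-1,1]])*.1
f=lambda p:np.concatenate([wproj(np.r_[Ro.from_euler('z',p[2]).apply([a,b,0])[:2]+p[:2],.012],s1)-o for (a,b),o in zip(c,C)])
t=least_squares(f,[.53,-.2,.2]); print('tray',t.x,t.fun.round(1))
```

```text
[0.46013309 0.21155983 0.29968454] [-1.08641051e-04  7.31844914e-01  6.81470781e-01 -7.64791813e-04] 3.15
mouth [([82.8, 197.6], 0.56)] [323.  163.9]
keeper [([105.0, 202.0], 0.92), ([390.6, 171.3], 0.67), ([179.7, 22.9], 0.31)] [384.7 172.2]
lid_bar [([323.3, 167.1], 0.77)] [315.9 168.3]
lid_tongue [([390.6, 169.8], 0.89), ([432.8, 6.0], 0.58)] [384.7 172.2]
lid [([406.6, 4.9], 0.74), ([325.5, 158.3], 0.56), ([222.8, 281.3], 0.37)] [323.  163.9]
pot [([124.7, 173.9], 0.88)] [304.6 148. ]
tray [ 0.54096757 -0.19723382  1.83704127] [ 0.   0.4  0.5 -1.   1.2  0.1 -1.4  0.7]
```

View pics/w2.png

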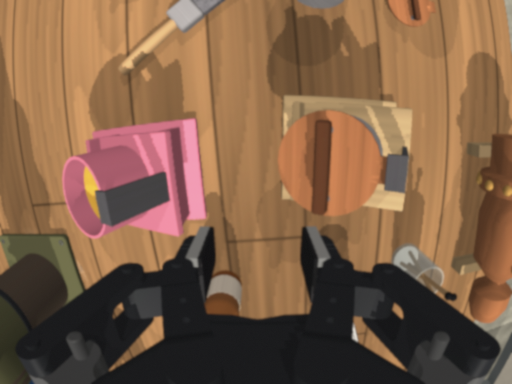

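The lid's disc spans columns 279–383 and rows 110–216, with the bar from (323,121) to (320,213). The keeper lip corners are near (388,153), (409,155), (407,191), (384,189).

Run:
```python
from h import *
v=np.load('s2.npy'); s=dict(tool_pos=v[:3],tcp_rot=v[3:])
y=np.array([0,1,0]); L=lambda a,b,c:m+a*u+b*y+c*n
K=[(L(0,.046,.035),323,122),(L(0,-.046,.035),320,213),(L(.060,.018,.014),388,153),(L(.081,.018,.014),409,155),(L(.081,-.018,.014),407,191),(L(.060,-.018,.014),384,191),
(P['lid_bar'],323.3,167.1),(P['lid_tongue'],390.6,170.5),(np.array([-.04,.075,0]),285,96),(np.array([.13,.075,0]),411,108),(np.array([.13,-.075,0]),404,210)]
th=np.linspace(0,2*np.pi,73)
def f(p):
    a=[wproj(pot(p,X),s)-[b,c] for X,b,c in K]
    d=np.array([wproj(pot(p,L(.056*np.cos(t),.056*np.sin(t),.003)),s) for t in th])
    a.append([d[:,0].min()-279,d[:,0].max()-383]); a.append([d[:,1].min()-110,d[:,1].max()-216])
    return np.concatenate(a)
t=least_squares(f,[.53,.22,-.1],loss='soft_l1'); print(t.x); print(f(t.x).reshape(-1,2).round(1))
np.save('pot.npy',t.x)
for q in ('lid_bar','keeper'): print(q,proj('top',pot(t.x,P[q])),proj('scene',pot(t.x,P[q])),pot(t.x,P[q]))
# pregrasp 60mm off bar along n, grasp offset
yw=t.x[2]
N=Ro.from_euler('z',yw).apply(n);U=Ro.from_euler('z',yw).apply(u)
R=Ro.from_matrix(np.column_stack([np.cross(U,-N),U,-N]))
go(pot(t.x,L(0,0,.030+.06)),R)
```

```text
Traceback (most recent call last):
  File "h.py", line 9, in wproj
    k=r.calibration('wrist'); T=np.eye(4); q=s['tcp_rot']
ValueError: time passes only in moves, steps and waits
```

```bash
sed -i "s/^def proj/CAL={c:r.calibration(c) for c in ('scene','top','wrist')}\ndef proj/; s/k=r.calibration(c);/k=CAL[c];/; s/k=r.calibration('wrist');/k=CAL['wrist'];/" h.py
cat > fit.py <<'E'
from h import *
v=np.load('s2.npy'); s=dict(tool_pos=v[:3],tcp_rot=v[3:])
y=np.array([0,1,0]); L=lambda a,b,c:m+a*u+b*y+c*n
K=[(L(0,.046,.035),323,122),(L(0,-.046,.035),320,213),(L(.060,.018,.014),388,153),(L(.081,.018,.014),409,155),(L(.081,-.018,.014),407,191),(L(.060,-.018,.014),384,191),
(P['lid_bar'],323.3,167.1),(P['lid_tongue'],390.6,170.5),(np.array([-.04,.075,0]),285,96),(np.array([.13,.075,0]),411,108),(np.array([.13,-.075,0]),404,210)]
th=np.linspace(0,2*np.pi,37)
def f(p):
    a=[wproj(pot(p,X),s)-[b,c] for X,b,c in K]
    d=np.array([wproj(pot(p,L(.056*np.cos(t),.056*np.sin(t),.003)),s) for t in th])
    a.append([d[:,0].min()-279,d[:,0].max()-383]); a.append([d[:,1].min()-110,d[:,1].max()-216])
    return np.concatenate(a)
t=least_squares(f,[.53,.22,-.1],loss='soft_l1'); print(t.x); print(f(t.x).reshape(-1,2).round(1).tolist())
np.save('pot.npy',t.x)
for q in ('lid_bar','keeper'): print(q,proj('top',pot(t.x,P[q])),proj('scene',pot(t.x,P[q])),pot(t.x,P[q]))
yw=t.x[2]
N=Ro.from_euler('z',yw).apply(n);U=Ro.from_euler('z',yw).apply(u)
R=Ro.from_matrix(np.column_stack([np.cross(U,-N),U,-N]))
go(pot(t.x,L(0,0,.030+.06)),R)
E
python3 fit.py
```

```text
[ 0.5367556   0.22005939 -0.07104303]
[[0.5, -2.0], [-1.1, 2.5], [0.1, 0.5], [0.6, 0.8], [-1.5, 2.0], [0.6, -0.7], [0.5, 0.7], [1.2, 0.7], [-1.9, -0.9], [-17.2, -6.5], [-17.4, -13.2], [0.9, 0.1], [-0.4, -0.6]]
lid_bar [212.43493735 185.03767497] [301.48147   200.7425304] [0.52452852 0.2209295  0.149057  ]
keeper [213.94780562 167.03397856] [295.95211889 214.14067267] [0.59180738 0.21614175 0.159856  ]
linear [0.0154, 0.0349, 0.0953] twist [-0.4709, 0.0008, -0.0032] t 3.5
```

Request:
carry_out(moves=[{"linear": [0.0154, 0.035, 0.095], "twist": [-0.471, 0, -0.003], "grip": 0.045}, {"linear": [0.0154, 0.035, 0.095], "twist": [-0.471, 0, -0.003], "grip": 0.045}, {"linear": [0.0154, 0.035, 0.095], "twist": [-0.471, 0, -0.003], "grip": 0.045}, {"linear": [0.0154, 0.035, 0.095], "twist": [-0.471, 0, -0.003], "grip": 0.045}, {"linear": [0.0154, 0.035, 0.095], "twist": [-0.471, 0, -0.003], "grip": 0.045}, {"linear": [0.0154, 0.035, 0.095], "twist": [-0.471, 0, -0.003], "grip": 0.045}, {"linear": [0.0154, 0.035, 0.095], "twist": [-0.471, 0, -0.003], "grip": 0.045}, {"linear": [0.0154, 0.035, 0.095], "twist": [-0.471, 0, -0.003], "grip": 0.045}])

```text
time: 4.3
tool_pos: [0.4972, 0.2244, 0.2073]
tcp_rot: [0.171, 0.711, 0.663, 0.16]
ft_force: [-0.1, -0.4, -0.1]
opening: 0.0448
gripper_force: 0.0
```

```bash
cat > a.py <<'E'
from h import *
y=np.array([0,1,0]); L=lambda a,b,c:m+a*u+b*y+c*n
x=np.load('pot.npy'); yw=x[2]; Z=Ro.from_euler('z',yw)
def pose(a,c,tip=0,b=0):  # TCP target at slope coords, lid tipped by tip rad
    N=Z.apply(n);U=Z.apply(u)
    R=Ro.from_matrix(np.column_stack([np.cross(U,-N),U,-N]))
    Y=Z.apply(y)
    return pot(x,L(a,b,c)), Ro.from_rotvec(Y*tip)*R
E
python3 - <<'E'
from a import *
s=r.state(); print(s['tool_pos'],s['joint_positions'],s['ft_force'])
im=r.capture('wrist'); cv2.imwrite('pics/w3.png',im[...,::-1])
for q in ('lid_bar','lid_tongue','lid'): print(q,[(np.round(d['point'],1).tolist(),round(d['confidence'],2)) for d in r.spot_point(q,'wrist')],wproj(pot(x,P[q]),s).round(1))
for X in (L(-.007,.046,.035),L(.007,.046,.035),L(-.007,-.046,.035),L(.007,-.046,.035),L(.06,.018,.014),L(.06,-.018,.014)): print(wproj(pot(x,X),s).round(1))
go(*pose(0,.030))
E
```

```text
[0.49717772 0.2244273  0.20732183] [ 0.42877859 -0.29709822  2.16201746 -0.28718105  0.87492099  0.63898265] [-0.11415622 -0.4347723  -0.11202053]
lid_bar [([255.4, 211.6], 0.64)] [254.8 214.9]
lid_tongue [([334.5, 201.8], 0.78), ([30.2, 14.7], 0.32)] [339.8 204.7]
lid [([252.7, 202.5], 0.73)] [255.  202.7]
[243.2 148.9]
[266.  148.9]
[245.2 278.6]
[264.7 278.7]
[338.  184.6]
[334.2 230.6]
linear [-0.0014, -0.0002, 0.0604] twist [-0.0001, -0.0003, 0.0017] t 4.5
```

View pics/w3.png

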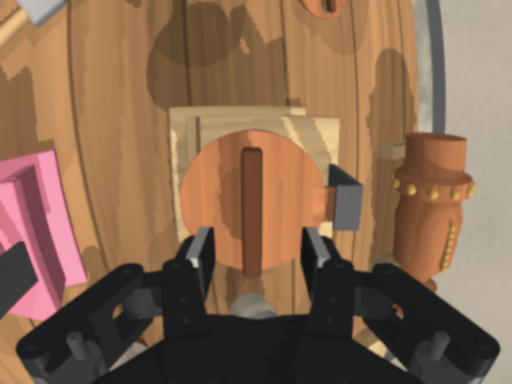

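The picture shows the bar from (252,147) to (252,277), about 2 px left of the prediction, so I'll shift about 1.4 mm down the slope and descend.

Request:
carry_out(moves=[{"linear": [-0.001, -0.0015, 0.02], "twist": [0, 0, 0], "grip": 0.045}, {"linear": [-0.001, -0.0015, 0.035], "twist": [0, 0, 0], "grip": 0.045}, {"linear": [-0.001, -0.0015, 0.045], "twist": [0, 0, 0], "grip": 0.045}, {"linear": [-0.001, -0.0015, 0.052], "twist": [0, 0, 0], "grip": 0.045}, {"linear": [-0.001, -0.0015, 0.06], "twist": [0, 0, 0], "grip": 0.045}, {"linear": [-0.001, -0.0015, 0.06], "twist": [0, 0, 0], "grip": 0.03}, {"linear": [-0.001, -0.0015, 0.06], "twist": [0, 0, 0], "grip": 0.022}, {"linear": [-0.001, -0.0015, 0.06], "twist": [0, 0, 0], "grip": 0.018}, {"linear": [-0.001, -0.0015, 0.06], "twist": [0, 0, 0], "grip": 0.018}])

```text
time: 5.4
tool_pos: [0.5217, 0.2217, 0.1519]
tcp_rot: [0.171, 0.711, 0.663, 0.159]
ft_force: [0.2, -0.4, -0.4]
opening: 0.0183
gripper_force: 0.0
```

Request:
carry_out(moves=[{"linear": [0, 0, 0], "twist": [0, 0, 0], "grip": 0.0155}, {"linear": [0, 0, 0], "twist": [0, 0, 0], "grip": 0.0155}])

```text
time: 5.6
tool_pos: [0.5216, 0.2216, 0.1515]
tcp_rot: [0.171, 0.711, 0.663, 0.159]
ft_force: [-0.0, 0.7, -0.3]
opening: 0.0159
gripper_force: 0.0
```

Request:
carry_out(moves=[{"linear": [0, 0, 0], "twist": [0, 0, 0], "grip": 0.0145}, {"linear": [0, 0, 0], "twist": [0, 0, 0], "grip": 0.0135}, {"linear": [0, 0, 0], "twist": [0, 0, 0], "grip": 0.01}, {"linear": [0, 0, 0], "twist": [0, 0, 0], "grip": 0.0}])

```text
time: 6.0
tool_pos: [0.5215, 0.2216, 0.1514]
tcp_rot: [0.171, 0.711, 0.663, 0.159]
ft_force: [-3.6, 0.8, 3.7]
opening: 0.013
gripper_force: 59.0
```

Run:
```python
from a import *
s=r.state(); d=Z.inv().apply(s['tool_pos']-np.r_[x[:2],0])-m; a,c=d@u,d@n; print(a,c,d[1],s['ft_force'])
a=-.0015
for g in (0,4,8,12,16,20,24):
    t=np.radians(g); py,pz=.052-a,c
    print(g,round(t,4),np.round([py*(1-np.cos(t))+pz*np.sin(t),pz*(1-np.cos(t))-py*np.sin(t)-.001],4))
```

```text
-0.0016854988198316805 0.030514280600312298 0.0004320578751947467 [-3.55946907  0.76086731  3.65464485]
0 0.0 [ 0.    -0.001]
4 0.0698 [ 0.0023 -0.0047]
8 0.1396 [ 0.0048 -0.0081]
12 0.2094 [ 0.0075 -0.0115]
16 0.2793 [ 0.0105 -0.0146]
20 0.3491 [ 0.0137 -0.0175]
24 0.4189 [ 0.017  -0.0201]
```

Request:
carry_out(moves=[{"linear": [0, 0, -0.001], "twist": [0, 0, 0], "grip": 0}, {"linear": [0, 0.0011, -0.0029], "twist": [0.035, 0, 0], "grip": 0}, {"linear": [0, 0.0023, -0.0047], "twist": [0.07, 0, 0], "grip": 0}, {"linear": [0, 0.0035, -0.0064], "twist": [0.105, 0, 0], "grip": 0}, {"linear": [0, 0.0048, -0.0081], "twist": [0.14, 0, 0], "grip": 0}])

```text
time: 6.5
tool_pos: [0.5219, 0.2213, 0.16]
tcp_rot: [0.12, 0.721, 0.673, 0.111]
ft_force: [0.0, 0.9, -1.7]
opening: 0.0128
gripper_force: 58.8
```

Request:
carry_out(moves=[{"linear": [0, 0.0023, -0.0037], "twist": [0.07, 0, 0], "grip": 0}, {"linear": [0, 0.0048, -0.0071], "twist": [0.14, 0, 0], "grip": 0}, {"linear": [0, 0.0075, -0.0105], "twist": [0.21, 0, 0], "grip": 0}, {"linear": [0, 0.0105, -0.0136], "twist": [0.279, 0, 0], "grip": 0}, {"linear": [0, 0.0105, -0.0136], "twist": [0.279, 0, 0], "grip": 0}])

```text
time: 7.0
tool_pos: [0.5294, 0.2209, 0.1773]
tcp_rot: [0.02, 0.731, 0.682, 0.018]
ft_force: [0.4, -0.3, -0.7]
opening: 0.0127
gripper_force: 58.9
```

Request:
carry_out(moves=[{"linear": [0, -0.005, 0], "twist": [0, 0, 0], "grip": 0}, {"linear": [0, -0.01, 0], "twist": [0, 0, 0], "grip": 0}, {"linear": [0, -0.016, -0.001], "twist": [0, 0, 0], "grip": 0}, {"linear": [0, -0.022, -0.001], "twist": [0, 0, 0], "grip": 0}, {"linear": [0, -0.03, -0.002], "twist": [0, 0, 0], "grip": 0}, {"linear": [0, -0.035, -0.004], "twist": [0, 0, 0], "grip": 0}])

```text
time: 7.6
tool_pos: [0.4914, 0.2237, 0.1789]
tcp_rot: [0.019, 0.731, 0.682, 0.017]
ft_force: [-0.7, -0.1, -1.9]
opening: 0.0128
gripper_force: 58.9
```

Run:
```python
from h import *
go([.491,.2237,.30],down(1.5))
R=down(1.5); s=r.state()
go([.539,-.198,.28],down(1.5))
```

```text
linear [-0.0001, 0.0059, -0.121] twist [0.0516, 0.0008, 0.0022] t 7.6
linear [-0.4175, 0.0815, -0.0967] twist [0.0516, 0.0008, 0.0022] t 7.6
```

Request:
carry_out(moves=[{"linear": [0, 0.001, -0.02], "twist": [0.02, 0, 0], "grip": 0}, {"linear": [0, 0.002, -0.05], "twist": [0.04, 0, 0.001], "grip": 0}, {"linear": [0, 0.004, -0.085], "twist": [0.052, 0, 0.002], "grip": 0}, {"linear": [0, 0.005, -0.11], "twist": [0.052, 0, 0.002], "grip": 0}, {"linear": [0, 0.006, -0.12], "twist": [0.052, 0, 0.002], "grip": 0}, {"linear": [0, 0.006, -0.12], "twist": [0.052, 0, 0.002], "grip": 0}])

```text
time: 8.2
tool_pos: [0.4929, 0.2239, 0.301]
tcp_rot: [0.001, 0.732, 0.682, 0.001]
ft_force: [-0.6, 0.0, -0.3]
opening: 0.0128
gripper_force: 58.9
```

Run:
```python
from h import *
s=r.state();print(s['tool_pos'],s['ft_force'])
go([.539,-.198,.26],down(1.5))
im=r.capture('wrist'); cv2.imwrite('pics/w4.png',im[...,::-1])
```

```text
[0.49285485 0.22390207 0.30104212] [-0.63769729  0.03892449 -0.34950208]
linear [-0.4176, 0.0758, 0.041] twist [0.0034, -0.0007, -0.0003] t 8.2
```

View pics/w4.png

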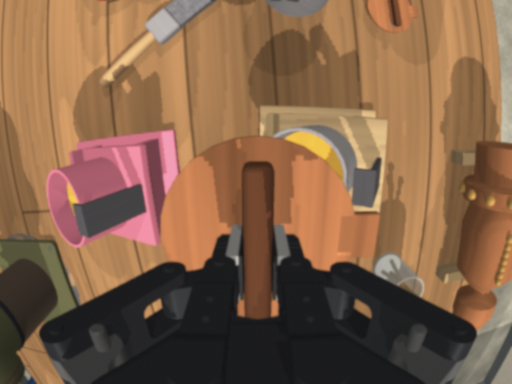

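The lid is in the grip and clear of the open pot, its bar running from (258,165) to (258,318). Next I move over the tray.

Request:
carry_out(moves=[{"linear": [-0.02, 0.004, 0], "twist": [0, 0, 0], "grip": 0}, {"linear": [-0.06, 0.011, 0], "twist": [0, 0, 0], "grip": 0}, {"linear": [-0.1, 0.018, 0], "twist": [0, 0, 0], "grip": 0}, {"linear": [-0.145, 0.026, 0], "twist": [0.003, 0, 0], "grip": 0}, {"linear": [-0.19, 0.035, 0], "twist": [0.003, 0, 0], "grip": 0}, {"linear": [-0.235, 0.043, 0], "twist": [0.003, 0, 0], "grip": 0}, {"linear": [-0.28, 0.051, 0], "twist": [0.003, 0, 0], "grip": 0}, {"linear": [-0.325, 0.06, 0.01], "twist": [0.003, 0, 0], "grip": 0}, {"linear": [-0.365, 0.067, 0.02], "twist": [0.003, 0, 0], "grip": 0}, {"linear": [-0.395, 0.072, 0.03], "twist": [0.003, 0, 0], "grip": 0}, {"linear": [-0.4176, 0.0758, 0.041], "twist": [0.003, 0, 0], "grip": 0}, {"linear": [-0.4176, 0.0758, 0.041], "twist": [0.003, 0, 0], "grip": 0}])

```text
time: 9.45
tool_pos: [0.5362, -0.1999, 0.2532]
tcp_rot: [-0.004, 0.733, 0.68, -0.003]
ft_force: [-0.5, 0.6, -1.6]
opening: 0.0123
gripper_force: 58.8
```

Run:
```python
from h import *
go([.539,-.198,.105],down(1.5))
s=r.state(); print(s['ft_force'])
r.capture('top'); 
for q in ('lid_bar','lid_tongue'): print(q,[(np.round(d['point'],1).tolist(),round(d['confidence'],2)) for d in r.spot_point(q,'top')])
p=s['tool_pos']; print(proj('top',p-[0,0,.003]))
```

```text
linear [0.0019, 0.0043, 0.1481] twist [-0.0107, -0.0017, -0.0037] t 9.45
[-0.49189935  0.64177178 -1.6393846 ]
lid_bar [([164.3, 146.6], 0.79), ([315.9, 189.6], 0.63), ([331.0, 178.6], 0.59), ([327.0, 178.3], 0.47)]
lid_tongue [([122.6, 259.6], 0.69), ([325.6, 165.0], 0.55), ([163.8, 135.8], 0.49)]
[328.92477199 179.59773837]
```

Request:
carry_out(moves=[{"linear": [0, 0, 0.03], "twist": [0, 0, 0], "grip": 0}, {"linear": [0, 0, 0.07], "twist": [0, 0, 0], "grip": 0}, {"linear": [0, 0, 0.105], "twist": [0, 0, 0], "grip": 0}, {"linear": [0, 0, 0.13], "twist": [0, 0, 0], "grip": 0}, {"linear": [0, 0, 0.145], "twist": [0, 0, 0], "grip": 0}, {"linear": [0, 0, 0.15], "twist": [0, 0, 0], "grip": 0}, {"linear": [0, 0, 0.15], "twist": [0, 0, 0], "grip": 0}, {"linear": [0, 0, 0.15], "twist": [0, 0, 0], "grip": 0}])

```text
time: 10.4
tool_pos: [0.539, -0.1986, 0.1103]
tcp_rot: [0.001, 0.732, 0.682, -0.001]
ft_force: [-0.7, -0.1, 0.1]
opening: 0.0129
gripper_force: 58.9
```

Run:
```python
from h import *
go([.539,-.198,.095],down(1.5))
s=r.state(); print(s['ft_force'],s['tool_pos'])
```

```text
linear [0.0007, -0.0, 0.0153] twist [-0.0001, 0.0018, 0.0001] t 10.4
[-0.69039833 -0.13807728  0.06709189] [ 0.53898389 -0.1986409   0.11031803]
```

Request:
carry_out(moves=[{"linear": [0, 0, 0.008], "twist": [0, 0.001, 0], "grip": 0}, {"linear": [0, 0, 0.014], "twist": [0, 0.001, 0], "grip": 0}, {"linear": [0, 0, 0.017], "twist": [0, 0.001, 0], "grip": 0}, {"linear": [0, 0, 0.019], "twist": [0, 0.001, 0], "grip": 0}, {"linear": [0, 0, 0.02], "twist": [0, 0.001, 0], "grip": 0}])

```text
time: 10.9
tool_pos: [0.5376, -0.1984, 0.0881]
tcp_rot: [-0.001, 0.732, 0.681, -0.001]
ft_force: [0.1, -0.1, -0.8]
opening: 0.0128
gripper_force: 58.9
```

Request:
carry_out(moves=[{"linear": [0, 0, 0.001], "twist": [0, 0, 0], "grip": 0}, {"linear": [0, 0, 0.002], "twist": [0, 0, 0], "grip": 0}, {"linear": [0, 0, 0.003], "twist": [0, 0, 0], "grip": 0}, {"linear": [0, 0, 0.003], "twist": [0, 0, 0], "grip": 0}])

```text
time: 11.3
tool_pos: [0.5377, -0.1983, 0.0854]
tcp_rot: [-0.001, 0.732, 0.682, -0.001]
ft_force: [-0.7, -0.1, -1.9]
opening: 0.0126
gripper_force: 58.9
```

Request:
carry_out(moves=[{"linear": [0, 0, 0.001], "twist": [0, 0, 0], "grip": 0}, {"linear": [0, 0, 0.002], "twist": [0, 0, 0], "grip": 0}, {"linear": [0, 0, 0.003], "twist": [0, 0, 0], "grip": 0}, {"linear": [0, 0, 0.003], "twist": [0, 0, 0], "grip": 0}])

```text
time: 11.7
tool_pos: [0.5376, -0.1983, 0.0822]
tcp_rot: [-0.001, 0.732, 0.682, -0.001]
ft_force: [-0.0, 0.0, -0.2]
opening: 0.0126
gripper_force: 58.9
```

Request:
carry_out(moves=[{"linear": [0, 0, 0.001], "twist": [0, 0, 0], "grip": 0}, {"linear": [0, 0, 0.002], "twist": [0, 0, 0], "grip": 0}, {"linear": [0, 0, 0.003], "twist": [0, 0, 0], "grip": 0}, {"linear": [0, 0, 0.003], "twist": [0, 0, 0], "grip": 0}])

```text
time: 12.1
tool_pos: [0.5376, -0.1983, 0.0792]
tcp_rot: [-0.001, 0.732, 0.682, -0.001]
ft_force: [0.2, -1.0, -1.4]
opening: 0.0126
gripper_force: 58.9
```

Request:
carry_out(moves=[{"linear": [0, 0, 0.001], "twist": [0, 0, 0], "grip": 0}, {"linear": [0, 0, 0.002], "twist": [0, 0, 0], "grip": 0}, {"linear": [0, 0, 0.003], "twist": [0, 0, 0], "grip": 0}, {"linear": [0, 0, 0.003], "twist": [0, 0, 0], "grip": 0}])

```text
time: 12.5
tool_pos: [0.5376, -0.1983, 0.0762]
tcp_rot: [-0.001, 0.732, 0.682, -0.001]
ft_force: [-1.0, 1.0, -1.3]
opening: 0.0123
gripper_force: 58.9
```

Request:
carry_out(moves=[{"linear": [0, 0, 0.001], "twist": [0, 0, 0], "grip": 0}, {"linear": [0, 0, 0.002], "twist": [0, 0, 0], "grip": 0}, {"linear": [0, 0, 0.003], "twist": [0, 0, 0], "grip": 0}, {"linear": [0, 0, 0.003], "twist": [0, 0, 0], "grip": 0}])

```text
time: 12.9
tool_pos: [0.5377, -0.1984, 0.0734]
tcp_rot: [-0.001, 0.732, 0.682, -0.001]
ft_force: [0.1, -0.1, -1.3]
opening: 0.0126
gripper_force: 58.9
```

Request:
carry_out(moves=[{"linear": [0, 0, 0.001], "twist": [0, 0, 0], "grip": 0}, {"linear": [0, 0, 0.002], "twist": [0, 0, 0], "grip": 0}, {"linear": [0, 0, 0.003], "twist": [0, 0, 0], "grip": 0}, {"linear": [0, 0, 0.003], "twist": [0, 0, 0], "grip": 0}])

```text
time: 13.3
tool_pos: [0.5378, -0.1985, 0.0732]
tcp_rot: [-0.002, 0.732, 0.682, -0.001]
ft_force: [-8.6, 3.2, 14.8]
opening: 0.0127
gripper_force: 61.1
```

Request:
carry_out(moves=[{"linear": [0, 0, -0.001], "twist": [0, 0, 0], "grip": 0}, {"linear": [0, 0, -0.002], "twist": [0, 0, 0], "grip": 0}, {"linear": [0, 0, -0.002], "twist": [0, 0, 0], "grip": 0}])

```text
time: 13.6
tool_pos: [0.5379, -0.1985, 0.0732]
tcp_rot: [-0.001, 0.732, 0.682, -0.001]
ft_force: [-2.8, 0.8, 5.8]
opening: 0.0123
gripper_force: 59.9
```

Request:
carry_out(moves=[{"linear": [0, 0, -0.0005], "twist": [0, 0, 0], "grip": 0.013}, {"linear": [0, 0, -0.001], "twist": [0, 0, 0], "grip": 0.016}, {"linear": [0, 0, -0.001], "twist": [0, 0, 0], "grip": 0.022}, {"linear": [0, 0, -0.001], "twist": [0, 0, 0], "grip": 0.035}, {"linear": [0, 0, -0.001], "twist": [0, 0, 0], "grip": 0.05}, {"linear": [0, 0, -0.001], "twist": [0, 0, 0], "grip": 0.05}])

```text
time: 14.2
tool_pos: [0.5376, -0.1983, 0.0732]
tcp_rot: [-0.001, 0.732, 0.682, -0.001]
ft_force: [-0.1, 0.2, 0.4]
opening: 0.0499
gripper_force: 0.0
```

Request:
carry_out(moves=[{"linear": [0, 0, -0.01], "twist": [0, 0, 0], "grip": 0.05}, {"linear": [0, 0, -0.03], "twist": [0, 0, 0], "grip": 0.05}, {"linear": [0, 0, -0.07], "twist": [0, 0, 0], "grip": 0.05}, {"linear": [0, 0, -0.11], "twist": [0, 0, 0], "grip": 0.05}, {"linear": [0, 0, -0.15], "twist": [0, 0, 0], "grip": 0.05}, {"linear": [0, 0.0, -0.2], "twist": [0, 0, 0], "grip": 0.05}, {"linear": [0, 0.0, -0.2], "twist": [0, 0, 0], "grip": 0.05}, {"linear": [0, 0.0, -0.2], "twist": [0, 0, 0], "grip": 0.05}])

```text
time: 15.0
tool_pos: [0.5391, -0.1988, 0.2764]
tcp_rot: [0.001, 0.732, 0.682, 0.0]
ft_force: [-0.2, 0.5, -0.7]
opening: 0.05
gripper_force: 0.0
```

Run:
```python
from h import *
s=r.state(); print(s['ft_force'],s['tool_pos'],s['opening'])
im=r.capture('wrist'); cv2.imwrite('pics/w5.png',im[...,::-1])
print(r.spot_point('lid_bar','wrist'),wproj([.5379,-.1985,.0705],s),[wproj([.539,-.198,.012]+Ro.from_euler('z',.266).apply([a,b,0]),s).round(0) for a,b in ((.1,.1),(.1,-.1),(-.1,-.1),(-.1,.1))])
```

```text
[-0.24931692  0.54711373 -0.73584284] [ 0.53910426 -0.19884399  0.27644852] 0.05000653400430858
[{'point': [255.0, 166.1], 'confidence': 0.96}] [255.99895388 169.61137105] [array([304.,  65.]), array([346., 204.]), array([215., 247.]), array([162., 117.])]
```

View pics/w5.png

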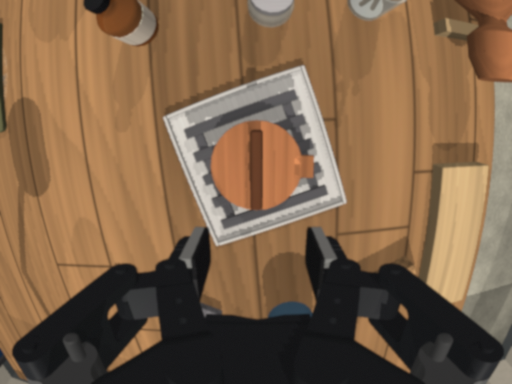

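The picture shows the lid flat on the grid, bar centre near (255,167) and tray centre near (256,156). It is centred, level and released.

```bash
python3 -c "
from workcell import r
print(r.job_done())"
```

```text
the job is handed in; nothing more can be done
None
```

The lid came off the pot without being forced and now lies flat on the middle of the drip-tray grid, released; I handed the job in at about 15 s of the 54 s allowed, and no verdict came back.

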